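Load the green carrier under the microscope's spring arm

ROBOT

A 6-joint arm with a two-finger parallel gripper is mounted at the origin on the work surface. World frame = base frame: x ahead of the robot, y to its left, z up, the work surface at z = 0. Lengths are in m, angles in rad, forces in N, time in s.
With the tool pointing down it reaches from about 0.325 to 1 m from the base axis. Payload 5.1 kg.
Tool frame: the origin (TCP) lies at the centre of the arm's flange, where the gripper is bolted on; the fingertips stand 173 mm ahead of it and the grasp point (between the pads) lies 155 mm ahead of it; z points along the fingers, y is the line along which they close (so a half turn about z gives the same grasp; the last joint's range is limited). The gripper opens to 85 mm and grips with 20 to 120 N. Pads are 22 mm wide; open, the fingers measure 114 mm over their backs; the gripper's body (76 mm by 85 mm) begins 54 mm behind the grasp point. The pads swing forward as they close: fully open they stand 13 mm farther back than shut.
Start: joints at [-0.083, 0.124, 1.65, -0, 1.367, -0.083], TCP at [0.65, -0, 0.405] pointing down, gripper open.
Joint ranges: [-2.61, 2.61], [-1.02, 2.33], [0.03, 2.71], [-1.35, 4.49], [0.32, 2.68], [-2.91, 2.91]. Speed limits (rad/s): [2.57, 2.57, 3.14, 3.14, 3.14, 3.14].

INTERFACE

Orientations are given as a rotation vector (axis times angle).
In Python, from plant import arm gives the robot as it stands.
- The arm moves only by the tool drive_tool, never from a script. Its argument "deltas" is a list of rows, each an object with "linear": the shift along the tool's x, y, z in cm, a list of three; "rotation": the turn, a rotation vector about the tool's x, y, z in degrees, a list of three; "hand": the finger opening in cm, from 0 to 8.54. A call has 1 to 10 rows; each row shifts and turns the commanded pose from where the row before left it, along the tool's axes as they then stand; what a row does not reach is not made up. A row lasts 1/12 s, in which the tool goes at most 41.7 mm and 7.16 degrees, less where a joint would pass 70% of its speed; a pose out of reach is approached as far as the arm can. A call is refused whole if a number of a shift passes 4.17 or a number of a turn 7.16, either way. A call with a gripper value outside its range is refused whole. The fingers move at their own pace and stop on an object; "newtons" is the grip in N (left out, the last holds). Time passes only in rows, so rows that do not move let the fingers close. It gives the time, the measured TCP pose, the force, the opening and the grip force at its end, in the units of the state.
- arm.get_obs(): the state, without advancing time (a new reading comes with each control period).
- arm.grab_frame(name): name is "scene" or "side" or "wrist"; returns the picture (400x640x3 uint8, red, green, blue); there is no depth.
- arm.calibration(name): a dict with "intrinsics" (3x3 intrinsics, pixels), "D" ([k1, k2, p1, p2, k3] as OpenCV has them; the pictures are not rectified), "xyz" and "rotation" of the camera in the world. Camera axes: x right, y up, looking along -z (the intrinsics and any distortion apply to the point x, -y, -z); pixel columns grow to the right and rows downward; lengths in m; the calibration is good to about 2 mm. A picture is of the moment at which its call begins: read the wrist's pose just before it. calibration takes no time and is no camera call; for the wrist camera it gives the pose at the moment of the call.
- arm.close_job(): hands the job in; it is judged then, once.
The state is a dict: "time_s": time; "joint_positions": joint angles; "qvel": joint speeds; "joint_efforts": joint torques, N m; "eef_pos": TCP position; "tool_rot": TCP orientation; "contact_force": force on the tool from outside, world axes, zero at the start; "wrist_torque": the same for the moment, N m; "width": finger opening in m; "grasp_force": force on a finger pad.
Only numpy, scipy, OpenCV 4.12 (cv2) and the standard library are available. Lean on these libraries where they do the work, as an engineer would, in place of code of your own. Each camera call takes 0.05 s, during which the arm holds its last target. There are 200 camera calls.

TASK

Put the specimen carrier with the green grip (brass specimen) on the microscope's black stage and slide it nose first under the sprung hold-down arm, squarely and centred, until its nose comes up to the steel stop bar, so that the arm bears down on it. Then let go. Leave the carrier with the red grip where it is.

Things in the scene. Friction and masses are not known exactly. Their poses are not given: they have to be found in the camera images.
- green_carrier: Loose carrier, 0.2 kg: aluminium plate 140 (own x) x 50 (y) x 10 thick, brass disc in its top. Green grip block on it at x = -50: 26 along x, 18 along y, z = 10 to 51; pinch it across y from above, fingertips above the plate. Nose: the bare end, x = +70. Origin: centre of the underside. Starts flat on the bench (z = 0), right of the microscope, nose roughly away from the robot.
- red_carrier: Same shape and size, but red grip and steel disc; on the bench beside the green one (centres at least 130 apart). Leave it. A jar (56 wide, 70 high) and a bottle (60 wide, 140 high) stand on the bench beyond the two carriers, at x 0.73 m or more.
- microscope: Fixed low white box 240 (own x) x 150 (y), black flat stage 240 x 130 on top at z = 70. Origin: centre of its underside, at bench height; x points away from the robot. Steel stop bar across the stage: near face at x = +55, 90 wide, 6 high. Loaded carrier: flat on the stage, its x along this x, nose at the bar, so its origin is at (-15, 0, 70) in this frame.
- holddown (a joint): Steel spring arm, 26 wide, on the stage's centre line, hinged at x = +105 z = 85 of the microscope; top below z = 112. Orange toe at x = +30, 3 above the stage; its lip slopes up to x = -12, 21 above the stage, so a carrier slid along the stage in +x lifts it by itself (under 15 N). Rad: 0 = rest, grows as it rises, about 0.09 with a carrier under it; sprung down, 3 to 4 N.
Mind the look-alikes: they are no part of the job. Leave any purple look-alike of the green_carrier alone.

How it is judged:
At the end, for the whole second after the job is handed in: The green carrier lies flat on the stage (within 4 mm in height, tilt under 0.06 rad) at rest, its nose within 12 mm of the stop bar, within 12 mm of the stage's centre line and squared to it within 0.18 rad, with the sprung arm raised by it (0.06 to 0.14 rad) (x of green_carrier in the frame of microscope between -0.027 and -0.005 m and y of green_carrier in the frame of microscope between -0.012 and 0.012 m and z of green_carrier in the frame of microscope between 0.066 and 0.074 m and angle between the x axis of green_carrier and the x axis of microscope, either way round below 0.18 rad and angle between green_carrier's own z axis and vertical below 0.06 rad and value of joint holddown between 0.06 and 0.14 rad and linear speed of green_carrier below 0.01 m/s); the robot touches nothing.
It fails at once if the red carrier is moved by more than 20 mm (distance of red_carrier from where it was at the start of the episode above 0.02 m).
It also fails if it takes over 40 s, if anything falls off the work surface, if the arm or the gripper's body presses on something with over 40 N, if the wrist force passes 120 N, or if a joint passes its speed limit or range.

## Working session

There is one attempt and no reset: what is moved stays moved. The work goes in short steps, Python scripts to look and compute and a tool call to move; the robot and the scene stay as the last step left them, time stands still between calls to the robot, and variables do not carry over. Pictures are saved under pics/ and viewed, at most 10 in all, crops included, and the job is handed in when it is done.

Besides the shell and the picture viewer there is one more tool, called by a JSON object that holds its "api" and its "payload", one argument or row to a line. drive_tool: Moves the arm, as the interface text tells. Its arguments: {"type":"object","properties":{"deltas":{"type":"array"},"newtons":{"type":"number"}},"required":["deltas"]}

```bash
mkdir -p pics; cat > h.py <<'E'
import numpy as np, cv2
from scipy.spatial.transform import Rotation as R
from plant import arm
def rot(c):
    r=np.array(c["rotation"],float)
    return r if r.shape==(3,3) else R.from_rotvec(r).as_matrix()
def px2w(c,pts,z):
    K=np.array(c["intrinsics"],float);D=np.array(c["D"],float)
    u=cv2.undistortPoints(np.array(pts,float).reshape(-1,1,2),K,D).reshape(-1,2)
    d=np.c_[u[:,0],-u[:,1],-np.ones(len(u))]@rot(c).T
    o=np.array(c["xyz"],float); z=np.broadcast_to(z,len(d))
    return o+d*((z-o[2])/d[:,2])[:,None]
def w2px(c,P):
    K=np.array(c["intrinsics"],float);D=np.array(c["D"],float)
    q=(np.array(P,float)-np.array(c["xyz"],float))@rot(c)
    q=q*[1,-1,-1]
    return cv2.projectPoints(q.reshape(-1,1,3),np.zeros(3),np.zeros(3),K,D)[0].reshape(-1,2)
def save(im,n): cv2.imwrite("pics/"+n,im[...,::-1])
E
python3 - <<'E'
from h import *
print(arm.get_obs())
for n in ["scene","side","wrist"]:
    c=arm.calibration(n); print(n,c)
    im=arm.grab_frame(n); save(im,n+"0.png")
E
```

```text
{'time_s': 0.0, 'joint_positions': array([-8.25776768e-02,  1.24515853e-01,  1.65167809e+00, -2.96623450e-05,
        1.36748373e+00, -8.26052141e-02]), 'qvel': array([-0.00055547,  0.00047809, -0.00112512,  0.00181918,  0.00151425,
        0.00049873]), 'joint_efforts': array([ 3.96925461e-04, -4.23608243e+01, -3.65454090e+01,  2.94756808e-05,
        6.89593100e-03,  2.82237529e-06]), 'eef_pos': array([6.49751849e-01, 3.00466364e-06, 4.03443261e-01]), 'tool_rot': array([-2.22029201e+00, -2.22036651e+00,  2.15066559e-03]), 'contact_force': array([ 0.04584862,  0.60874963, -0.11701027]), 'wrist_torque': array([ 0.02285002, -0.01934116, -0.01195793]), 'grasp_force': 0.0, 'width': 0.08505221691387262}
scene {'intrinsics': array([[464.66533444,   0.        , 315.19125833],
       [  0.        , 464.66533444, 191.59730765],
       [  0.        ,   0.        ,   1.        ]]), 'D': array([-0.05167539,  0.        ,  0.        ,  0.        ,  0.        ]), 'xyz': array([0.94931752, 0.42036876, 1.20491915]), 'rotation': array([0.20891109, 0.69821841, 2.41537262])}
side {'intrinsics': array([[482.82037706,   0.        , 320.19725776],
       [  0.        , 482.82037706, 205.47346174],
       [  0.        ,   0.        ,   1.        ]]), 'D': array([-0.05004066,  0.        ,  0.        ,  0.        ,  0.        ]), 'xyz': array([ 0.27238872, -1.19015932,  0.70132506]), 'rotation': array([ 1.02963251, -0.11987382, -0.24285638])}
wrist {'intrinsics': array([[329.30586699,   0.        , 319.82378526],
       [  0.        , 329.30586699, 198.32262893],
       [  0.        ,   0.        ,   1.        ]]), 'D': array([-0.00906311,  0.        ,  0.        ,  0.        ,  0.        ]), 'xyz': array([0.64951022, 0.07387353, 0.37287371]), 'rotation': array([-2.92728521e-01,  2.06484805e-03, -1.66335858e-04])}
```

View pics/scene0.png

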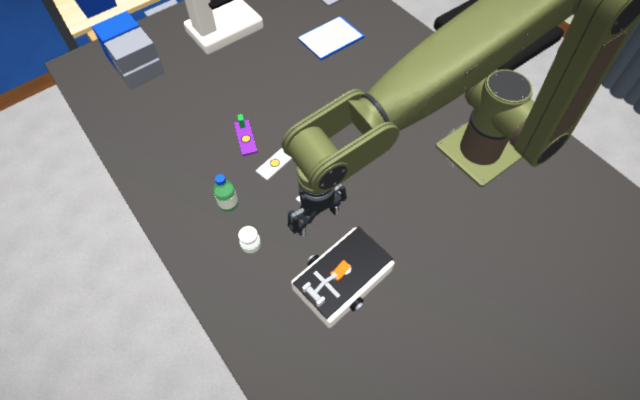

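View pics/wrist0.png

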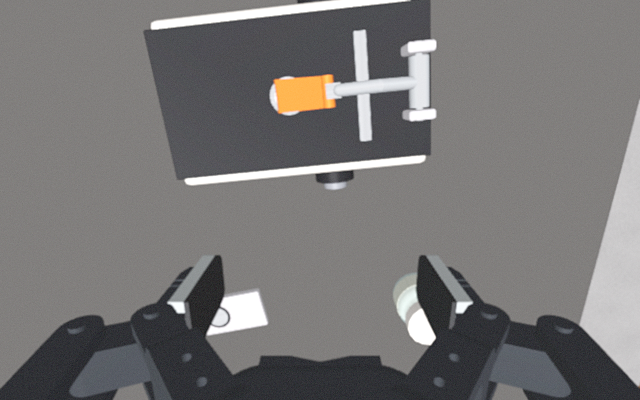

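The scene picture shows the microscope at (343,275), a purple plate with a green grip at (245,137), an aluminium plate with a brass disc at (275,162), and another plate half hidden at about (300,198). In the wrist picture the stage corners are at about (146,30), (178,180), (431,155) and (430,0). The plate with the grey disc is at (235,313). I'll check the side view next.

View pics/side0.png

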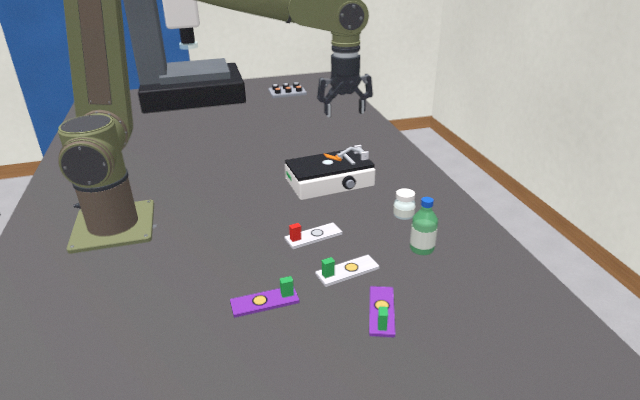

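```bash
python3 - <<'E'
from h import *
c=arm.calibration("scene")
print(px2w(c,[(275,162),(246,138),(300,198)],0.01).round(3))
w=arm.calibration("wrist")
print("stage", px2w(w,[(146,30),(178,180),(431,155),(430,0)],0.07).round(3))
print("bar", px2w(w,[(354,31),(360,141),(366,30),(371,139)],0.076).round(3))
print("hinge", px2w(w,[(420,47),(419,114)],0.09).round(3))
print("plate", px2w(w,[(220,316),(260,290),(268,324)],0.01).round(3))
im=cv2.imread("pics/scene0.png")[100:250,200:360]
a=cv2.resize(im,None,fx=3.7,fy=3.7,interpolation=cv2.INTER_CUBIC)
cv2.imwrite("pics/crop1.png",a)
E
```

```text
[[ 0.556 -0.355  0.01 ]
 [ 0.578 -0.493  0.01 ]
 [ 0.571 -0.198  0.01 ]]
stage [[0.504 0.13  0.07 ]
 [0.515 0.001 0.07 ]
 [0.752 0.024 0.07 ]
 [0.739 0.152 0.07 ]]
bar [[0.677 0.127 0.076]
 [0.685 0.038 0.076]
 [0.687 0.128 0.076]
 [0.695 0.04  0.076]]
hinge [[0.728 0.113 0.09 ]
 [0.732 0.062 0.09 ]]
plate [[ 0.52  -0.195  0.01 ]
 [ 0.574 -0.156  0.01 ]
 [ 0.581 -0.207  0.01 ]]
```

The side view shows four similar plates:
- **(313,234):** aluminium with a red grip and steel disc, the red_carrier.
- **(347,270):** aluminium with a green grip and brass disc. It fits the description of the green_carrier.
- **(265,300) and (382,310):** both purple, the look-alikes.

The stage measures 238 x 129.5 mm, and the bar sits at x≈0.055 in the microscope frame, so both match the given sizes. That puts the microscope centre at (0.6275, 0.077) with yaw about 0.094. Next I move the wrist camera over the candidate for the close-up.

{"api": "drive_tool", "payload": {
  "deltas": [
    {"linear": [-3.7, -1.1, 0]},
    {"linear": [-3.7, -1.1, 0]},
    {"linear": [-3.7, -1.1, 0]},
    {"linear": [-3.7, -1.1, 0]},
    {"linear": [-3.7, -1.1, 0]},
    {"linear": [-3.7, -1.1, 0]},
    {"linear": [-3.7, -1.1, 0]},
    {"linear": [-3.7, -1.1, 0]},
    {"linear": [-3.7, -1.1, 0]},
    {"linear": [0, 0, 0]}
  ]
}}

```text
invalid input
```

```bash
python3 - <<'E'
from h import *
o=arm.get_obs();c=arm.calibration("wrist");im=arm.grab_frame("wrist");save(im,"wrist1.png")
import pickle;pickle.dump(c,open("c1.pkl","wb"))
print(o["time_s"],o["eef_pos"],o["tool_rot"],c["xyz"],np.abs(o["qvel"]).max())
E
```

```text
0.15 [ 6.49823811e-01 -2.02397991e-05  4.03713527e-01] [-2.22054026e+00 -2.22057785e+00  1.67813225e-03] [0.64955149 0.07387    0.37303126] 0.004006506243439021
```

View pics/wrist1.png

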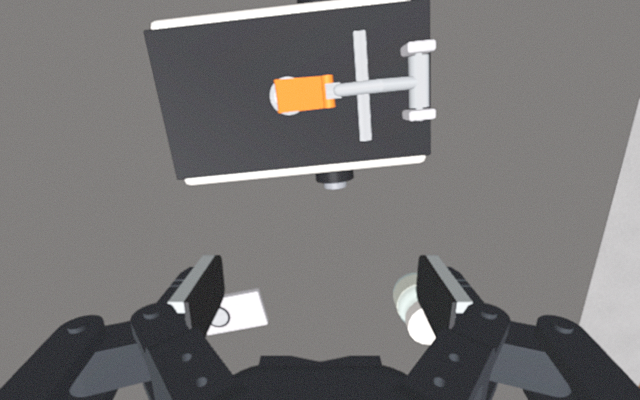

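The move was refused, probably because each row needs all of its fields, so the picture is unchanged. I'll send it again with complete rows.

{"api": "drive_tool", "payload": {
  "deltas": [
    {"linear": [-3.7, -1.1, 0], "rotation": [0, 0, 0], "hand": 8.5},
    {"linear": [-3.7, -1.1, 0], "rotation": [0, 0, 0], "hand": 8.5},
    {"linear": [-3.7, -1.1, 0], "rotation": [0, 0, 0], "hand": 8.5},
    {"linear": [-3.7, -1.1, 0], "rotation": [0, 0, 0], "hand": 8.5},
    {"linear": [-3.7, -1.1, 0], "rotation": [0, 0, 0], "hand": 8.5},
    {"linear": [-3.7, -1.1, 0], "rotation": [0, 0, 0], "hand": 8.5},
    {"linear": [-3.7, -1.1, 0], "rotation": [0, 0, 0], "hand": 8.5},
    {"linear": [-3.7, -1.1, 0], "rotation": [0, 0, 0], "hand": 8.5},
    {"linear": [-3.7, -1.1, 0], "rotation": [0, 0, 0], "hand": 8.5},
    {"linear": [0, 0, 0], "rotation": [0, 0, 0], "hand": 8.5}
  ],
  "newtons": 40
}}

```text
time_s: 1.03
eef_pos: [0.5488, -0.3384, 0.4044]
tool_rot: [2.228, 2.214, -0.004]
contact_force: [0.5, 1.2, -0.2]
width: 0.0852
grasp_force: 0.0
```

```bash
python3 - <<'E'
from h import *
import pickle
arm.grab_frame("wrist")
o=arm.get_obs();c=arm.calibration("wrist");im=arm.grab_frame("wrist");save(im,"wrist2.png")
pickle.dump(c,open("c2.pkl","wb"))
print(o["time_s"],o["eef_pos"],o["tool_rot"],c["xyz"],np.abs(o["qvel"]).max())
E
```

```text
1.0833 [ 0.54966319 -0.33607347  0.40427775] [-2.22675088e+00 -2.21549260e+00  6.33474779e-04] [ 0.54981139 -0.26218257  0.37357703] 0.058534170474038416
```

View pics/wrist2.png

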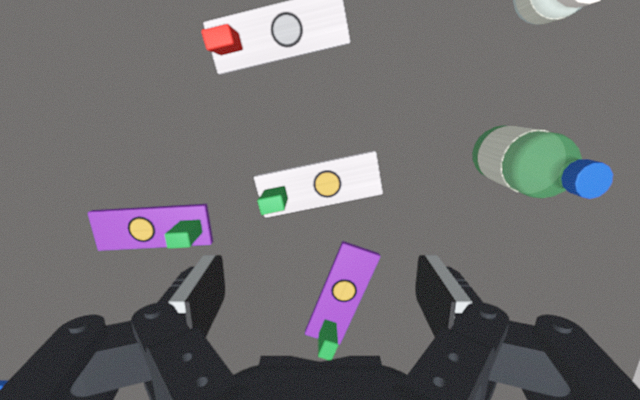

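The aluminium plate with a brass disc at (327,184) and a green grip at (272,201) is the one meant. The purple ones at (150,227) and (342,295) are look-alikes, and the red carrier is at (277,35). One enlarged crop will confirm it and give the corners.

```bash
python3 - <<'E'
import cv2
im=cv2.imread("pics/wrist2.png")[140:230,240:400]
cv2.imwrite("pics/crop2.png",cv2.resize(im,None,fx=5,fy=5,interpolation=cv2.INTER_CUBIC))
E
```

```text
(no output)
```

View pics/crop2.png

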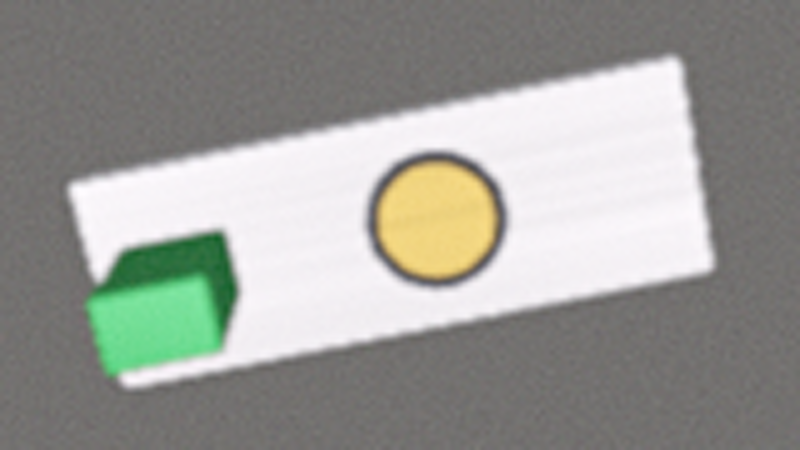

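```bash
python3 - <<'E'
from h import *
import pickle
c=pickle.load(open("c2.pkl","rb"))
f=lambda L:(np.array(L)+.5)/5-.5+[240,140]
P=px2w(c,f([(68,184),(680,57),(715,270),(128,388)]),0.01); print(P.round(4))
print("lens",np.linalg.norm(np.diff(P[[0,1,2,3,0]],axis=0),axis=1).round(4))
d=P[1]+P[2]-P[0]-P[3]; d2=P[1]-P[0];d3=P[2]-P[3]
print("yaw",[np.arctan2(v[1],v[0]).round(4) for v in (d,d2,d3)],"centre",P.mean(0).round(4))
print("disc",px2w(c,f([(437,218)]),0.01).round(4))
G=px2w(c,f([(88,298),(208,274),(222,350),(110,376)]),0.051);print("grip top",G.round(4),G.mean(0).round(4),np.linalg.norm(np.diff(G[[0,1,2,3,0]],axis=0),axis=1).round(4))
y=np.arctan2(d3[1],d3[0])
print("grip expected from centre",P.mean(0)[:2]-0.05*np.array([np.cos(y),np.sin(y)]))
E
```

```text
[[ 0.4737 -0.3455  0.01  ]
 [ 0.6109 -0.3175  0.01  ]
 [ 0.6211 -0.3665  0.01  ]
 [ 0.4847 -0.3946  0.01  ]]
lens [0.14   0.0501 0.1392 0.0503]
yaw [np.float64(0.2024), np.float64(0.2016), np.float64(0.2032)] centre [ 0.5476 -0.356   0.01  ]
disc [[ 0.5572 -0.3539  0.01  ]]
grip top [[ 0.4849 -0.36    0.051 ]
 [ 0.5097 -0.3551  0.051 ]
 [ 0.5119 -0.3714  0.051 ]
 [ 0.4884 -0.377   0.051 ]] [ 0.4987 -0.3659  0.051 ] [0.0253 0.0165 0.0242 0.0173]
grip expected from centre [ 0.498624   -0.36611809]
```

The plate measures 140 x 50 mm and the grip position agrees two ways, at (0.4986, -0.366) with yaw 0.202. The crop confirms bare aluminium, a brass disc and a green grip. I need to turn the tool +78.4° about its z, then move over the grip.

{"api": "drive_tool", "payload": {
  "deltas": [
    {"linear": [0, 0, 0], "rotation": [0, 0, 7], "hand": 5.5},
    {"linear": [0, 0, 0], "rotation": [0, 0, 7], "hand": 5.5},
    {"linear": [0, 0, 0], "rotation": [0, 0, 7], "hand": 5.5},
    {"linear": [0, 0, 0], "rotation": [0, 0, 7], "hand": 5.5},
    {"linear": [0, 0, 0], "rotation": [0, 0, 7], "hand": 5.5},
    {"linear": [0, 0, 0], "rotation": [0, 0, 7], "hand": 5.5},
    {"linear": [0, 0, 0], "rotation": [0, 0, 7], "hand": 5.5},
    {"linear": [0, 0, 0], "rotation": [0, 0, 7], "hand": 5.5},
    {"linear": [0, 0, 0], "rotation": [0, 0, 7], "hand": 5.5},
    {"linear": [0, 0, 0], "rotation": [0, 0, 7], "hand": 5.5}
  ]
}}

```text
time_s: 1.97
eef_pos: [0.5517, -0.3312, 0.4045]
tool_rot: [-3.094, -0.539, 0.0]
contact_force: [0.1, 0.2, 0.5]
width: 0.055
grasp_force: 0.0
```

{"api": "drive_tool", "payload": {
  "deltas": [
    {"linear": [0, 0, 0], "rotation": [0, 0, 5], "hand": 5.5},
    {"linear": [0, 0, 0], "rotation": [0, 0, 3.4], "hand": 5.5},
    {"linear": [0, 0, 0], "rotation": [0, 0, 0], "hand": 5.5},
    {"linear": [0, 0, 0], "rotation": [0, 0, 0], "hand": 5.5}
  ]
}}

```text
time_s: 2.3
eef_pos: [0.5515, -0.3317, 0.4046]
tool_rot: [-3.125, -0.323, 0.0]
contact_force: [0.5, 0.2, 0.5]
width: 0.0552
grasp_force: 0.0
```

```bash
cat >> h.py <<'E'
def go(P,psi=None):
    o=arm.get_obs();T=R.from_rotvec(o["tool_rot"]).as_matrix()
    print("t",o["time_s"],"pos",o["eef_pos"].round(4),"F",o["contact_force"].round(1),"w",o["width"].round(4),"g",o["grasp_force"],"maxqv",np.abs(o["qvel"]).max().round(3))
    print("tool y yaw",np.arctan2(T[1,1],T[0,1]).round(4),"z",T[:,2].round(4))
    print("delta cm tool",(T.T@(np.array(P)-o["eef_pos"])*100).round(2))
    if psi is not None: print("rot tool z deg",np.degrees(-(psi-np.arctan2(T[1,1],T[0,1]))).round(2))
E
python3 - <<'E'
from h import *
go([0.4986,-0.366,0.036+0.155],0.2024-np.pi/2)
E
```

```text
Traceback (most recent call last):
  File "h.py", line 21, in go
    print("t",o["time_s"],"pos",o["eef_pos"].round(4),"F",o["contact_force"].round(1),"w",o["width"].round(4),"g",o["grasp_force"],"maxqv",np.abs(o["qvel"]).max().round(3))
                                                                                          ^^^^^^^^^^^^^^^^
AttributeError: 'float' object has no attribute 'round'
```

```bash
sed -i 's/o\["width"\].round(4)/round(o["width"],4)/' h.py
python3 - <<'E'
from h import *
go([0.4986,-0.366,0.036+0.155],0.2024-np.pi/2)
E
```

```text
t 2.3 pos [ 0.5515 -0.3317  0.4046] F [0.5 0.2 0.5] w 0.0552 g 0.0 maxqv 0.007
tool y yaw -1.365 z [-1.e-04  4.e-04 -1.e+00]
delta cm tool [-5.88  2.28 21.36]
rot tool z deg 0.19
```

{"api": "drive_tool", "payload": {
  "deltas": [
    {"linear": [-1.47, 0.57, 2.5], "rotation": [0, 0, 0.2], "hand": 5.5},
    {"linear": [-1.47, 0.57, 2.5], "rotation": [0, 0, 0], "hand": 5.5},
    {"linear": [-1.47, 0.57, 2.5], "rotation": [0, 0, 0], "hand": 5.5},
    {"linear": [-1.47, 0.57, 2.5], "rotation": [0, 0, 0], "hand": 5.5},
    {"linear": [0, 0, 2.8], "rotation": [0, 0, 0], "hand": 5.5},
    {"linear": [0, 0, 2.8], "rotation": [0, 0, 0], "hand": 5.5},
    {"linear": [0, 0, 2.2], "rotation": [0, 0, 0], "hand": 5.5},
    {"linear": [0, 0, 1.0], "rotation": [0, 0, 0], "hand": 5.5},
    {"linear": [0, 0, 0], "rotation": [0, 0, 0], "hand": 5.5},
    {"linear": [0, 0, 0], "rotation": [0, 0, 0], "hand": 5.5}
  ]
}}

```text
time_s: 3.13
eef_pos: [0.4983, -0.3668, 0.217]
tool_rot: [-3.126, -0.314, 0.0]
contact_force: [0.5, -0.2, 0.8]
width: 0.0549
grasp_force: 0.0
```

```bash
python3 - <<'E'
from h import *
go([0.4986,-0.366,0.036+0.155],0.2024-np.pi/2)
im=arm.grab_frame("side");save(im,"side2.png")
cv2.imwrite("pics/crop3.png",cv2.resize(im[130:330,220:460,::-1],None,fx=3,fy=3,interpolation=cv2.INTER_CUBIC))
E
```

```text
t 3.1333 pos [ 0.4983 -0.3668  0.217 ] F [ 0.5 -0.2  0.8] w 0.0549 g 0.0 maxqv 0.03
tool y yaw -1.3707 z [-1.e-04  1.e-04 -1.e+00]
delta cm tool [ 0.05 -0.08  2.6 ]
rot tool z deg -0.13
```

View pics/crop3.png

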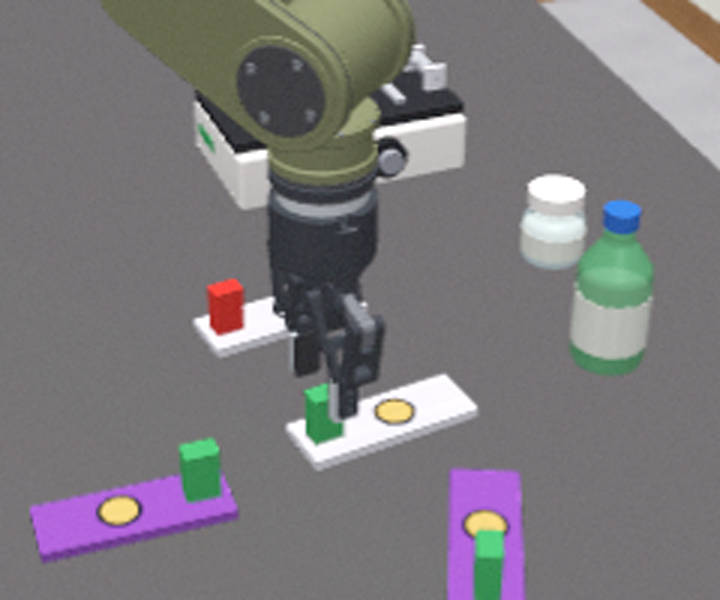

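The fingers hang over the green grip at crop (323,412), one on each side, clear of the plate and the neighbours. I'll lower and close.

{"api": "drive_tool", "payload": {
  "deltas": [
    {"linear": [0.05, -0.08, 1.2], "rotation": [0, 0, 0], "hand": 5.5},
    {"linear": [0, 0, 1.0], "rotation": [0, 0, 0], "hand": 5.5},
    {"linear": [0, 0, 0.4], "rotation": [0, 0, 0], "hand": 5.5},
    {"linear": [0, 0, 0], "rotation": [0, 0, 0], "hand": 1.5},
    {"linear": [0, 0, 0], "rotation": [0, 0, 0], "hand": 1.5},
    {"linear": [0, 0, 0], "rotation": [0, 0, 0], "hand": 1.5},
    {"linear": [0, 0, 0], "rotation": [0, 0, 0], "hand": 1.5},
    {"linear": [0, 0, 0], "rotation": [0, 0, 0], "hand": 1.5},
    {"linear": [0, 0, 0], "rotation": [0, 0, 0], "hand": 1.5}
  ],
  "newtons": 60
}}

```text
time_s: 3.93
eef_pos: [0.4983, -0.3663, 0.1911]
tool_rot: [3.125, 0.312, 0.001]
contact_force: [0.3, 0.2, -0.6]
width: 0.0169
grasp_force: 58.8
```

{"api": "drive_tool", "payload": {
  "deltas": [
    {"linear": [0, 0, -1.5], "rotation": [0, 0, 0], "hand": 1.0},
    {"linear": [0, 0, -3], "rotation": [0, 0, 0], "hand": 1.0},
    {"linear": [0, 0, -3], "rotation": [0, 0, 0], "hand": 1.0},
    {"linear": [0, 0, -3], "rotation": [0, 0, 0], "hand": 1.0},
    {"linear": [0, 0, -2.5], "rotation": [0, 0, 0], "hand": 1.0},
    {"linear": [0, 0, -1], "rotation": [0, 0, 0], "hand": 1.0},
    {"linear": [0, 0, 0], "rotation": [0, 0, 0], "hand": 1.0},
    {"linear": [0, 0, 0], "rotation": [0, 0, 0], "hand": 1.0}
  ]
}}

```text
time_s: 4.6
eef_pos: [0.498, -0.366, 0.3299]
tool_rot: [-3.126, -0.312, 0.001]
contact_force: [0.4, -0.8, -3.1]
width: 0.0172
grasp_force: 59.0
```

```bash
python3 - <<'E'
from h import *
ym=0.0935; u=np.array([np.cos(ym),np.sin(ym)]); O=np.array([0.6275,0.0768])
print("pre xy",O-0.155*u,"final",O-0.065*u)
go([*(O-0.155*u),0.325],ym-np.pi/2)
E
```

```text
pre xy [0.47317703 0.06232861] final [0.56278392 0.07073135]
t 4.6 pos [ 0.498  -0.366   0.3299] F [ 0.4 -0.8 -3.1] w 0.0172 g 58.95801901817322 maxqv 0.037
tool y yaw -1.3718 z [-6.e-04  4.e-04 -1.e+00]
delta cm tool [  6.04 -42.47   0.51]
rot tool z deg 6.04
```

The grip is firm: width 17 mm, 59 N, and the force matches the lifted weight. I'll square the carrier and carry it at this height (underside 0.139 m) to short of the stage.

{"api": "drive_tool", "payload": {
  "deltas": [
    {"linear": [0, 0, 0], "rotation": [0, 0, 6.0], "hand": 1.0},
    {"linear": [0, -1.5, 0], "rotation": [0, 0, 0], "hand": 1.0},
    {"linear": [0.2, -3.5, 0], "rotation": [0, 0, 0], "hand": 1.0},
    {"linear": [0.2, -3.5, 0], "rotation": [0, 0, 0], "hand": 1.0},
    {"linear": [0.2, -3.5, 0], "rotation": [0, 0, 0], "hand": 1.0},
    {"linear": [0.2, -3.5, 0], "rotation": [0, 0, 0], "hand": 1.0},
    {"linear": [0.2, -3.5, 0], "rotation": [0, 0, 0], "hand": 1.0},
    {"linear": [0.2, -3.5, 0], "rotation": [0, 0, 0], "hand": 1.0},
    {"linear": [0.2, -3.5, 0], "rotation": [0, 0, 0], "hand": 1.0},
    {"linear": [0.1, -3.5, 0], "rotation": [0, 0, 0], "hand": 1.0}
  ]
}}

```text
time_s: 5.43
eef_pos: [0.4839, -0.0687, 0.328]
tool_rot: [-3.136, -0.151, 0.007]
contact_force: [1.1, -0.7, -2.2]
width: 0.0172
grasp_force: 59.1
```

{"api": "drive_tool", "payload": {
  "deltas": [
    {"linear": [0, -3.5, 0], "rotation": [0, 0, 0], "hand": 1.0},
    {"linear": [0, -3.5, 0], "rotation": [0, 0, 0], "hand": 1.0},
    {"linear": [0, -3.5, 0], "rotation": [0, 0, 0], "hand": 1.0},
    {"linear": [0, -2, 0], "rotation": [0, 0, 0], "hand": 1.0},
    {"linear": [0, 0, 0], "rotation": [0, 0, 0], "hand": 1.0},
    {"linear": [0, 0, 0], "rotation": [0, 0, 0], "hand": 1.0},
    {"linear": [0, 0, 0], "rotation": [0, 0, 0], "hand": 1.0}
  ]
}}

```text
time_s: 6.02
eef_pos: [0.473, 0.0533, 0.3291]
tool_rot: [3.138, 0.15, -0.004]
contact_force: [0.3, -0.6, -1.5]
width: 0.0172
grasp_force: 59.3
```

```bash
python3 - <<'E'
from h import *
import pickle
ym=0.0935; u=np.array([np.cos(ym),np.sin(ym)]); O=np.array([0.6275,0.0768])
go([*(O-0.155*u),0.263],ym-np.pi/2)
c=arm.calibration("wrist");pickle.dump(c,open("c3.pkl","wb"))
im=arm.grab_frame("wrist");save(im,"wrist3.png")
E
```

```text
t 6.0167 pos [0.473  0.0533 0.3291] F [ 0.3 -0.6 -1.5] w 0.0172 g 59.338542222976685 maxqv 0.023
tool y yaw -1.4754 z [-2.8e-03 -3.0e-04 -1.0e+00]
delta cm tool [ 0.12 -0.89  6.61]
rot tool z deg 0.11
```

View pics/wrist3.png

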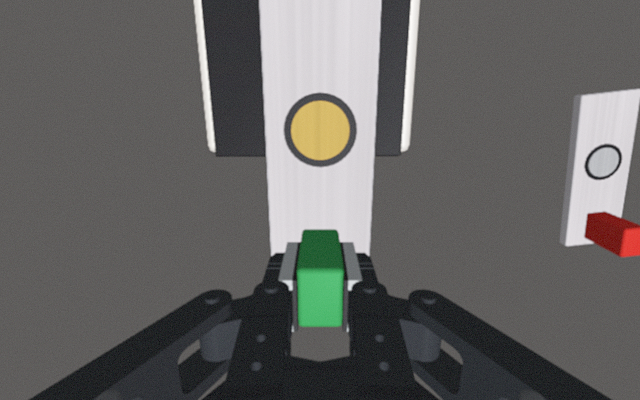

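The carrier hangs square in the gripper, with its disc at (320,130). The stage's near corners are at (216,156) and (401,156), which gives a second check of the stage position.

```bash
python3 - <<'E'
from h import *
import pickle
c=pickle.load(open("c3.pkl","rb"))
P=px2w(c,[(216,156.5),(401,156.5)],0.07);d=P[0]-P[1];y=np.arctan2(-d[0],d[1]);m=P.mean(0)
print(P.round(4),"w",np.linalg.norm(d).round(4),"yaw",y.round(4),"centre",m[:2]+0.12*np.array([np.cos(.0935),np.sin(.0935)]))
Q=px2w(c,[(320,130)],0.1391+0.01); t=arm.get_obs()["eef_pos"]; print("disc-tcp",Q-t, "yaw",np.arctan2(*(Q-t)[0,1::-1]))
E
```

```text
[[5.002e-01 1.291e-01 7.000e-02]
 [5.124e-01 5.000e-04 7.000e-02]] w 0.1292 yaw 0.0949 centre [0.62579242 0.07603086]
disc-tcp [[ 0.05915512  0.00633417 -0.18038962]] yaw 0.10667086812016725
```

Both measurements agree within 2 mm. I'll line up and lower to about 2 mm above the stage, with the nose still 20 mm short of the lip.

{"api": "drive_tool", "payload": {
  "deltas": [
    {"linear": [0.1, -0.9, 0], "rotation": [0, 0, 0], "hand": 1.0},
    {"linear": [0, 0, 1.8], "rotation": [0, 0, 0], "hand": 1.0},
    {"linear": [0, 0, 1.8], "rotation": [0, 0, 0], "hand": 1.0},
    {"linear": [0, 0, 1.8], "rotation": [0, 0, 0], "hand": 1.0},
    {"linear": [0, 0, 0.8], "rotation": [0, 0, 0], "hand": 1.0},
    {"linear": [0, 0, 0.4], "rotation": [0, 0, 0], "hand": 1.0},
    {"linear": [0, 0, 0], "rotation": [0, 0, 0], "hand": 1.0},
    {"linear": [0, 0, 0], "rotation": [0, 0, 0], "hand": 1.0},
    {"linear": [0, 0, 0], "rotation": [0, 0, 0], "hand": 1.0}
  ]
}}

```text
time_s: 6.82
eef_pos: [0.4744, 0.0624, 0.266]
tool_rot: [3.138, 0.148, 0.004]
contact_force: [-0.3, 0.7, -1.6]
width: 0.0176
grasp_force: 59.4
```

```bash
python3 - <<'E'
from h import *
ym=0.094; u=np.array([np.cos(ym),np.sin(ym)]); O=np.array([0.6267,0.0765])
go([*(O-0.065*u),0.262],ym-np.pi/2)
E
```

```text
t 6.8167 pos [0.4744 0.0624 0.266 ] F [-0.3  0.7 -1.6] w 0.0176 g 59.39842879772186 maxqv 0.005
tool y yaw -1.4768 z [ 2.3e-03  1.0e-04 -1.0e+00]
delta cm tool [8.79 0.02 0.42]
rot tool z deg -0.0
```

{"api": "drive_tool", "payload": {
  "deltas": [
    {"linear": [0, 0, 0.3], "rotation": [0, 0, 0], "hand": 1.0},
    {"linear": [0.8, 0, 0], "rotation": [0, 0, 0], "hand": 1.0},
    {"linear": [0.9, 0, 0], "rotation": [0, 0, 0], "hand": 1.0},
    {"linear": [0.9, 0, 0], "rotation": [0, 0, 0], "hand": 1.0},
    {"linear": [0.9, 0, 0], "rotation": [0, 0, 0], "hand": 1.0},
    {"linear": [0.9, 0, 0], "rotation": [0, 0, 0], "hand": 1.0},
    {"linear": [0.6, 0, 0], "rotation": [0, 0, 0], "hand": 1.0},
    {"linear": [0, 0, 0], "rotation": [0, 0, 0], "hand": 1.0},
    {"linear": [0, 0, 0], "rotation": [0, 0, 0], "hand": 1.0}
  ]
}}

```text
time_s: 7.57
eef_pos: [0.5241, 0.0672, 0.2614]
tool_rot: [-3.138, -0.148, 0.001]
contact_force: [-0.0, 0.4, -3.6]
width: 0.0174
grasp_force: 59.5
```

```bash
python3 - <<'E'
from h import *
ym=0.094; u=np.array([np.cos(ym),np.sin(ym)]); O=np.array([0.6267,0.0765])
go([*(O-0.065*u),0.262],ym-np.pi/2)
im=arm.grab_frame("wrist");save(im,"wrist4.png")
E
```

```text
t 7.5667 pos [0.5241 0.0672 0.2614] F [-0.   0.4 -3.6] w 0.0174 g 59.53679859638214 maxqv 0.02
tool y yaw -1.4766 z [-5.e-04 -0.e+00 -1.e+00]
delta cm tool [ 3.8   0.04 -0.06]
rot tool z deg 0.01
```

View pics/wrist4.png

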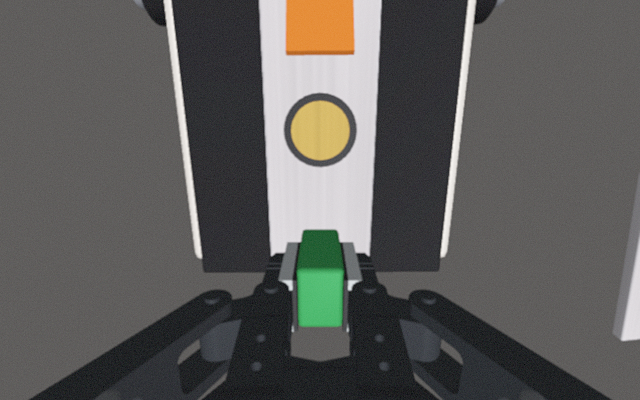

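The carrier is centred: stage edges at 203 and 440 (middle 321), and the orange lip at 286–354 is over the plate. I'll continue to just short of the bar.

{"api": "drive_tool", "payload": {
  "deltas": [
    {"linear": [0.5, 0, 0], "rotation": [0, 0, 0], "hand": 1.0},
    {"linear": [0.7, 0, 0], "rotation": [0, 0, 0], "hand": 1.0},
    {"linear": [0.7, 0, 0], "rotation": [0, 0, 0], "hand": 1.0},
    {"linear": [0.7, 0, 0], "rotation": [0, 0, 0], "hand": 1.0},
    {"linear": [0.6, 0, 0], "rotation": [0, 0, 0], "hand": 1.0},
    {"linear": [0.3, 0, 0], "rotation": [0, 0, 0], "hand": 1.0},
    {"linear": [0, 0, 0], "rotation": [0, 0, 0], "hand": 1.0},
    {"linear": [0, 0, 0], "rotation": [0, 0, 0], "hand": 1.0}
  ]
}}

```text
time_s: 8.28
eef_pos: [0.558, 0.0704, 0.2613]
tool_rot: [3.138, 0.148, -0.004]
contact_force: [-4.8, -1.5, -0.8]
width: 0.0172
grasp_force: 59.8
```

```bash
python3 - <<'E'
from h import *
ym=0.094; u=np.array([np.cos(ym),np.sin(ym)]); O=np.array([0.6267,0.0765])
go([*(O-0.065*u),0.261],ym-np.pi/2)
E
```

```text
t 8.2833 pos [0.558  0.0704 0.2613] F [-4.8 -1.5 -0.8] w 0.0172 g 59.82283651828766 maxqv 0.005
tool y yaw -1.4764 z [-2.6e-03 -2.0e-04 -1.0e+00]
delta cm tool [0.4  0.04 0.03]
rot tool z deg 0.02
```

The estimate is 4 mm short of the bar, with only 5 N resistance. I'll go 3 mm further, release, and retreat straight up.

{"api": "drive_tool", "payload": {
  "deltas": [
    {"linear": [0.2, 0, 0], "rotation": [0, 0, 0], "hand": 1.0},
    {"linear": [0.1, 0, 0.02], "rotation": [0, 0, 0], "hand": 1.0},
    {"linear": [0, 0, 0], "rotation": [0, 0, 0], "hand": 1.0},
    {"linear": [0, 0, 0], "rotation": [0, 0, 0], "hand": 5.5},
    {"linear": [0, 0, 0], "rotation": [0, 0, 0], "hand": 5.5},
    {"linear": [0, 0, 0], "rotation": [0, 0, 0], "hand": 5.5},
    {"linear": [0, 0, 0], "rotation": [0, 0, 0], "hand": 5.5},
    {"linear": [0, 0, 0], "rotation": [0, 0, 0], "hand": 5.5}
  ]
}}

```text
time_s: 8.95
eef_pos: [0.5617, 0.0707, 0.262]
tool_rot: [3.138, 0.148, 0.002]
contact_force: [-0.5, 0.1, 0.8]
width: 0.0552
grasp_force: 0.0
```

{"api": "drive_tool", "payload": {
  "deltas": [
    {"linear": [0, 0, -1], "rotation": [0, 0, 0], "hand": 5.5},
    {"linear": [0, 0, -2.5], "rotation": [0, 0, 0], "hand": 5.5},
    {"linear": [0, 0, -3], "rotation": [0, 0, 0], "hand": 5.5},
    {"linear": [0, 0, -3], "rotation": [0, 0, 0], "hand": 5.5},
    {"linear": [0, 0, -2.5], "rotation": [0, 0, 0], "hand": 5.5},
    {"linear": [0, 0, -1], "rotation": [0, 0, 0], "hand": 5.5},
    {"linear": [0, 0, 0], "rotation": [0, 0, 0], "hand": 5.5},
    {"linear": [0, 0, 0], "rotation": [0, 0, 0], "hand": 5.5}
  ]
}}

```text
time_s: 9.62
eef_pos: [0.5613, 0.0707, 0.3914]
tool_rot: [3.138, 0.148, 0.001]
contact_force: [0.0, -0.1, 0.0]
width: 0.055
grasp_force: 0.0
```

```bash
python3 - <<'E'
from h import *
import pickle
c=arm.calibration("wrist");pickle.dump(c,open("c5.pkl","wb"))
im=arm.grab_frame("wrist");save(im,"wrist5.png")
go([0,0,0])
E
```

```text
t 9.6667 pos [0.561  0.0707 0.3899] F [0.2 0.8 0.4] w 0.0548 g 0.0 maxqv 0.022
tool y yaw -1.4765 z [-2.3e-03 -1.0e-04 -1.0e+00]
delta cm tool [-56.42   1.76  39.12]
```

View pics/wrist5.png

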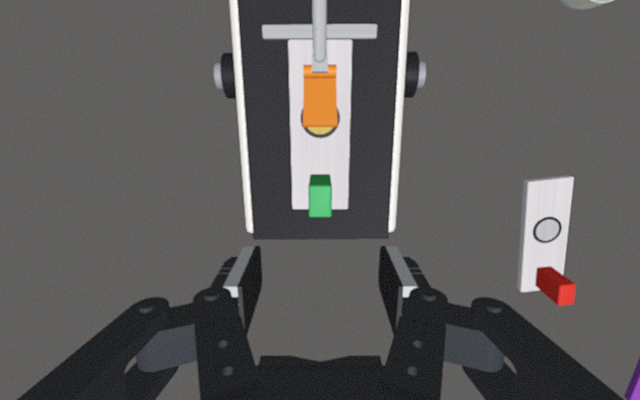

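The carrier lies square and centred under the orange toe. Its nose is at row 40 against the bar at row 39, and the red carrier is undisturbed. I'll check the numbers before handing in.

```bash
python3 - <<'E'
from h import *
import pickle
c=pickle.load(open("c5.pkl","rb"))
S=px2w(c,[(253,239),(389,239)],0.07).mean(0)[:2]; n=px2w(c,[(289,40),(352,40)],0.08).mean(0)[:2]; r=px2w(c,[(292,209),(349,209)],0.08).mean(0)[:2]
b=px2w(c,[(262,38.5),(377,38.5)],0.076).mean(0)[:2]
u=np.array([np.cos(.094),np.sin(.094)]);v=np.array([-u[1],u[0]]);O=S+.12*u
print("O",O,"len",np.linalg.norm(n-r)); 
for k,p in dict(nose=n,rear=r,mid=(n+r)/2,bar=b).items(): print(k,((p-O)@u).round(4),((p-O)@v).round(4))
E
```

```text
O [0.6261079  0.07610074] len 0.13890086457673997
nose 0.0526 0.0006
rear -0.0863 0.0005
mid -0.0168 0.0005
bar 0.0543 0.0013
```

The carrier's origin is at about (-0.017, 0.0005) in the microscope frame, well inside tolerance. Handing in.

```bash
python3 -c "
from plant import arm
print(arm.close_job())"
```

```text
the job is handed in; nothing more can be done
None
```

The green carrier is on the stage under the hold-down arm, nose about 2 mm from the stop bar, centred within 1 mm and released; the red carrier was left alone and the job is handed in (no verdict came back; arm angle not measured).

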